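Rack the belt pulleys on their posts in size order

ROBOT

A 6-joint arm with a two-finger parallel gripper is mounted at the origin on the work surface. World frame = base frame: x ahead of the robot, y to its left, z up, the work surface at z = 0. Lengths are in mm, angles in degrees, forces in N, time in s.
With the tool pointing down it reaches from about 350 to 975 mm from the base axis. Payload 4.9 kg.
Tool frame: the origin (TCP) lies between the finger pads; the fingertips stand 25 mm ahead of it and the grasp point (between the pads) lies 6 mm ahead of it; z points along the fingers, y is the direction in which the jaws open and shut (so a half turn about z gives the same grasp; the last joint's range is limited). The gripper opens to 85 mm and grips with 20 to 120 N. Pads are 22 mm wide; open, the fingers measure 114 mm over their backs; the gripper's body (76 mm by 85 mm) begins 54 mm behind the grasp point. The pads swing forward as they close: fully open they stand 13 mm farther back than shut.
Start: joints at [-78.724, 3.019, 92.412, -0, 84.569, -6.818], TCP at [194.105, -594.075, 235.704] pointing down, gripper open.
Joint ranges: [-172.51, 172.51], [-57.92, 126.97], [3.15, 148.05], [-58.71, 238.71], [5.1, 150.11], [-179.66, 179.66]. Speed limits (degrees/s): [147.25, 147.25, 180, 180, 180, 180].

INTERFACE

Orientations are given as [roll, pitch, yaw] about the fixed x, y, z axes, in that order (R = Rz(yaw) Ry(pitch) Rx(roll)).
In Python, from bench import * gives the robot as it stands.
- The arm moves only by the tool play_rows, never from a script. Its argument "targets" is a list of rows, each a list of 7 numbers: the finger opening in cm, from 0 to 8.54, then the shift along the tool's x, y, z in cm, then the turn, a rotation vector about the tool's x, y, z in degrees. In form: [[hand, tx, ty, tz, ax, ay, az], ...]. A call has 1 to 10 rows; each row is the pose to reach, as a shift and turn from the pose measured when the call began, along the tool's axes at that moment; what a row does not reach only later rows make up. A row lasts 1/10 s, in which the tool goes at most 50 mm and 8.59 degrees, less where a joint would pass 70% of its speed; a pose out of reach is approached as far as the arm can. A call with a gripper value outside its range is refused whole. The fingers move at their own pace and stop on an object; "squeeze" is the grip in N (left out, the last holds). Time passes only in rows, so rows that repeat a pose let the fingers close. It gives the time, the measured TCP pose, the force and the opening at its end, in the units of the state.
- state(): the state, without advancing time (a new reading comes with each control period).
- capture(name): name is "scene" or "top"; returns the picture (420x560x3 uint8, blue, green, red); there is no depth.
- camera_info(name): a dict with "fx", "fy", "cx", "cy" (pixels), "D" ([k1, k2, p1, p2, k3] as OpenCV has them; the pictures are not rectified), "extrinsics" (4x4, takes a point from camera to world coordinates). Camera axes: x right, y up, looking along -z (the intrinsics and any distortion apply to the point x, -y, -z); pixel columns grow to the right and rows downward; lengths in mm; the calibration is good to about 2 mm. A picture is of the moment at which its call begins. camera_info takes no time and is no camera call.
- close_job(): hands the job in, once; it reports no verdict.
The state is a dict: "t": time; "qpos": joint angles; "qd": joint speeds; "tau": joint torques, N m; "tcp_pos": TCP position; "orientation": TCP orientation; "wrist_force": force on the tool from outside, world axes, zero at the start; "torque": the same for the moment, N m; "gripper_width": opening from 0.0 (shut) to 1.0 (fully open).
Only numpy, scipy, OpenCV 4.12 (cv2) and the standard library are available. Lean on these libraries where they do the work, as an engineer would, in place of code of your own. Each camera call takes 0.05 s, during which the arm holds its last target. There are 200 camera calls.

TASK

Move the row of four belt pulleys from the storage rack to the post rack, slipping each one flat down over the post whose round foot has the same diameter as the pulley; of the two middle-sized pulleys, the one with the keyway goes on the post with the key, the one without on the plain post. Work in order from the largest to the smallest, and of the two middle-sized ones place the one with the keyway first. Leave the jar and the oil bottle where they are.

Things in the scene. Friction and masses are not known exactly. Their poses are not given: they have to be found in the camera images.
- pulley_large: Loose aluminium belt pulley, the largest: 70 mm outside diameter, 22 mm thick, plain round bore; bore 38 mm. Origin: centre of the underside, z up along the bore. Starts flat on the storage rack (dark board 12 mm thick, places 90 mm apart along y) round a wooden stub 8 mm thick, 14 mm high. Grip across the outside.
- pulley_keyed: Loose aluminium belt pulley, the middle-sized one WITH a keyway: 60 mm outside diameter, 28 mm thick; slot 12 mm wide, 7 mm deep, from the bore towards its own +x; bore 38 mm. Origin: centre of the underside, z up along the bore. Starts flat on the storage rack (dark board 12 mm thick, places 90 mm apart along y) round a wooden stub 8 mm thick, 14 mm high. Grip across the outside.
- pulley_plain: Loose aluminium belt pulley, the middle-sized one WITHOUT a keyway: 60 mm outside diameter, 28 mm thick, plain round bore; bore 38 mm. Origin: centre of the underside, z up along the bore. Starts flat on the storage rack (dark board 12 mm thick, places 90 mm apart along y) round a wooden stub 8 mm thick, 14 mm high. Grip across the outside.
- pulley_small: Loose aluminium belt pulley, the smallest: 50 mm outside diameter, 34 mm thick, plain round bore; bore 38 mm. Origin: centre of the underside, z up along the bore. Starts flat on the storage rack (dark board 12 mm thick, places 90 mm apart along y) round a wooden stub 8 mm thick, 14 mm high. Grip across the outside.
- post_large: Fixed upright steel post, 8 mm diameter, on a round steel foot 70 mm in diameter, 5 mm thick; no key. Origin: centre of the foot's underside, on the pale post rack (row along y, about 90 mm apart, any order); post tip 55 mm above it. A pulley over it rests on the foot, 5 mm above the origin.
- post_keyed: Fixed upright steel post, 10 mm diameter, on a round steel foot 60 mm in diameter, 5 mm thick; WITH a key: a rib 10 mm wide on its own +x side, out to 11 mm from the axis. Origin: centre of the foot's underside, on the pale post rack (row along y, about 90 mm apart, any order); post tip 55 mm above it. A pulley over it rests on the foot, 5 mm above the origin.
- post_plain: Fixed upright steel post, 8 mm diameter, on a round steel foot 60 mm in diameter, 5 mm thick; no key. Origin: centre of the foot's underside, on the pale post rack (row along y, about 90 mm apart, any order); post tip 55 mm above it. A pulley over it rests on the foot, 5 mm above the origin.
- post_small: Fixed upright steel post, 8 mm diameter, on a round steel foot 50 mm in diameter, 5 mm thick; no key. Origin: centre of the foot's underside, on the pale post rack (row along y, about 90 mm apart, any order); post tip 55 mm above it. A pulley over it rests on the foot, 5 mm above the origin.
- jar: Bystander: glass jar with a steel lid, 60 mm diameter, 85 mm high, standing at the left of the racks. Origin: centre of its underside. Leave alone.
- oil_bottle: Bystander: white plastic oil bottle, 54 mm diameter, 130 mm high, standing at the right of the racks. Origin: centre of its underside. Leave alone.
There are look-alikes about, which are no part of the job. Leave any blue or red look-alike of the pulley_small alone.

How it is judged (in metres and radians):
On the way, in this order (a step that is already met when the one before it is completed fails the run):
1. the largest pulley is down on its own post's foot and released (horizontal distance between pulley_large and post_large below 0.016 m and z of pulley_large in the frame of post_large between 0.002 and 0.009 m and angle between pulley_large's own z axis and vertical below 0.12 rad and contact force between the fingers and pulley_large below 0.3 N), for 0.2 s.
2. the middle-sized pulley with the keyway is down on its own post's foot and released (horizontal distance between pulley_keyed and post_keyed below 0.016 m and z of pulley_keyed in the frame of post_keyed between 0.002 and 0.009 m and angle between pulley_keyed's own z axis and vertical below 0.12 rad and contact force between the fingers and pulley_keyed below 0.3 N), for 0.2 s.
3. the middle-sized pulley without keyway is down on its own post's foot and released (horizontal distance between pulley_plain and post_plain below 0.016 m and z of pulley_plain in the frame of post_plain between 0.002 and 0.009 m and angle between pulley_plain's own z axis and vertical below 0.12 rad and contact force between the fingers and pulley_plain below 0.3 N), for 0.2 s.
4. the smallest pulley is down on its own post's foot and released (horizontal distance between pulley_small and post_small below 0.016 m and z of pulley_small in the frame of post_small between 0.002 and 0.009 m and angle between pulley_small's own z axis and vertical below 0.12 rad and contact force between the fingers and pulley_small below 0.3 N), for 0.2 s.
At the end, for the whole second after the job is handed in: Each pulley lies round its own post (axes within 16 mm, all that the bore allows), flat on the foot (underside 2 to 9 mm above the foot's underside, tilt under 0.12 rad), released and at rest (all of step 1 and all of step 2 and all of step 3 and all of step 4 and linear speed of each of pulley_large, pulley_keyed, pulley_plain, pulley_small below 0.02 m/s and angular speed of each of pulley_large, pulley_keyed, pulley_plain, pulley_small below 0.2 rad/s); the robot touches nothing.
It fails at once if the jar or the oil bottle is pushed more than 20 mm or tipped (distance of any of jar, oil_bottle from where it was at the start of the episode above 0.02 m or angle between any of jar, oil_bottle's own z axis and vertical above 0.3 rad).
It also fails if it takes over 104 s, if anything falls off the work surface, if the arm or the gripper's body presses on something with over 40 N, if the wrist force passes 120 N, or if a joint passes its speed limit or range.

## Working session

There is one attempt and no reset: what is moved stays moved. The work goes in short steps, Python scripts to look and compute and a tool call to move; the robot and the scene stay as the last step left them, time stands still between calls to the robot, and variables do not carry over. Pictures are saved under pics/ and viewed, about 12 in all and at most 16, crops included, and the job is handed in when it is done.

Besides the shell and the picture viewer there is one more tool, called after "Emit:" by a JSON object that holds its "name" and its "arguments". play_rows: Moves the arm, as the interface text tells. Its arguments: {"type":"object","properties":{"targets":{"type":"array","items":{"type":"array","items":{"type":"number"}}},"squeeze":{"type":"number"}},"required":["targets"]}

```bash
mkdir -p pics
python3 - <<'E'
from bench import *
import cv2,numpy as np
np.set_printoptions(suppress=True,precision=3)
for n in("scene","top"):
    cv2.imwrite(f"pics/{n}0.png",capture(n)); print(n,camera_info(n))
print(state())
E
```

```text
scene {'fx': 387.88612089465573, 'fy': 387.88612089465573, 'cx': 277.6009655620378, 'cy': 205.908080706224, 'D': array([-0.053,  0.   ,  0.   ,  0.   ,  0.   ]), 'extrinsics': array([[ -0.728,  -0.363,   0.582, 998.641],
       [  0.686,  -0.369,   0.627, 553.281],
       [ -0.013,   0.856,   0.518, 498.468],
       [  0.   ,   0.   ,   0.   ,   1.   ]])}
top {'fx': 451.4881236855184, 'fy': 451.4881236855184, 'cx': 279.82167052497573, 'cy': 215.20360090901673, 'D': array([-0.136,  0.   ,  0.   ,  0.   ,  0.   ]), 'extrinsics': array([[  -0.013,    0.995,   -0.103,  365.013],
       [  -1.   ,   -0.011,    0.016,   18.026],
       [   0.014,    0.104,    0.995, 1289.714],
       [   0.   ,    0.   ,    0.   ,    1.   ]])}
{'t': 0.1, 'qpos': array([-78.724,   3.055,  92.484,  -0.002,  84.57 ,  -6.818]), 'qd': array([-0.065, -0.005, -0.227, -0.008, -0.026, -0.035]), 'tau': array([ -0.001, -39.491, -37.136,  -0.   ,   0.004,  -0.   ]), 'tcp_pos': array([ 194.   , -593.543,  234.576]), 'orientation': array([-179.892,   -0.011,   18.094]), 'wrist_force': array([ 0.799,  0.633, -0.014]), 'torque': array([-0.005,  0.02 , -0.059]), 'gripper_width': 0.998591991697208}
```

View pics/top0.png

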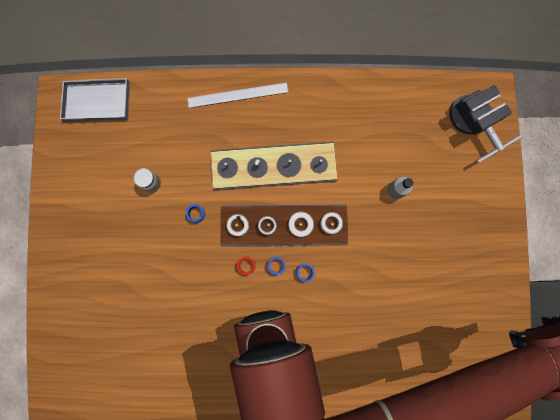

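View pics/scene0.png

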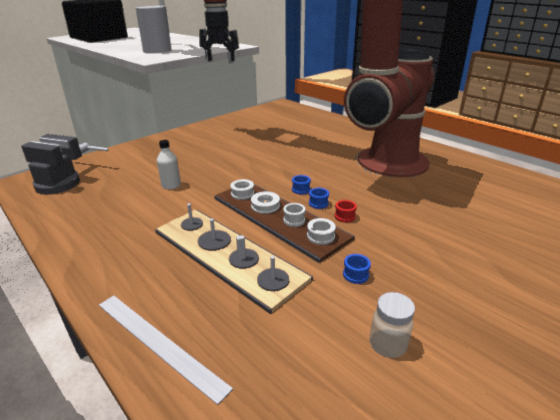

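```bash
cat > h.py <<'E'
from bench import *
import cv2,numpy as np
np.set_printoptions(suppress=True,precision=1)
def ray(n,uv):
    c=camera_info(n);K=np.array([[c["fx"],0,c["cx"]],[0,c["fy"],c["cy"]],[0,0,1]])
    p=cv2.undistortPoints(np.array(uv,float).reshape(-1,1,2),K,c["D"]).reshape(-1,2)
    E=np.array(c["extrinsics"]);d=np.c_[p[:,0],-p[:,1],-np.ones(len(p))]@E[:3,:3].T
    return E[:3,3],d
def onz(n,uv,z):
    o,d=ray(n,uv); return o+d*((z-o[2])/d[:,2])[:,None]
E
python3 - <<'E'
from h import *
t=capture("top");s=capture("scene")
cv2.imwrite("pics/c1.png",np.vstack([cv2.resize(t[135:255,205:355],(750,600),interpolation=cv2.INTER_CUBIC)]))
cv2.imwrite("pics/c2.png",cv2.resize(s[165:305,150:355],(800,546),interpolation=cv2.INTER_CUBIC))
hsv=cv2.cvtColor(t,cv2.COLOR_BGR2HSV)
for name,m,z in(("white",cv2.inRange(hsv,(0,0,140),(180,60,255)),38),("grey",cv2.inRange(hsv,(0,0,0),(180,90,120)),20)):
    R=np.zeros_like(m); R[140:200 if name=="grey" else 255,208:350]=255
    if name=="white": R[:200]=0
    cs,_=cv2.findContours(m&R,cv2.RETR_EXTERNAL,cv2.CHAIN_APPROX_NONE)
    for c in cs:
        if cv2.contourArea(c)<60: continue
        (u,v),r=cv2.minEnclosingCircle(c); P=onz(name and "top",[(u,v),(u-r,v),(u+r,v)],z)
        print(name,(round(u,1),round(v,1)),P[0],"dia",np.linalg.norm(P[2]-P[1]),cv2.contourArea(c))
E
```

```text
white (267.0, 225.0) [468.2  34.4  38. ] dia 50.36063451559558 230.0
white (237.2, 224.8) [469.8 117.1  38. ] dia 61.17075240676579 339.0
white (331.5, 222.6) [ 472.8 -145.6   38. ] dia 61.18644366312889 330.0
white (300.7, 223.7) [470.7 -59.4  38. ] dia 70.42683503831546 461.5
grey (274.5, 184.0) [586.6  12.1  20. ] dia 352.5726353609947 79.0
grey (256.9, 167.1) [636.3  62.1  20. ] dia 57.091524889165065 279.0
grey (227.0, 167.3) [636.7 147.6  20. ] dia 58.381010328699396 284.5
grey (318.7, 164.2) [ 643.1 -115.6   20. ] dia 47.824685313554035 193.5
grey (288.5, 164.5) [642.8 -28.5  20. ] dia 67.75316781394244 401.0
```

View pics/c1.png

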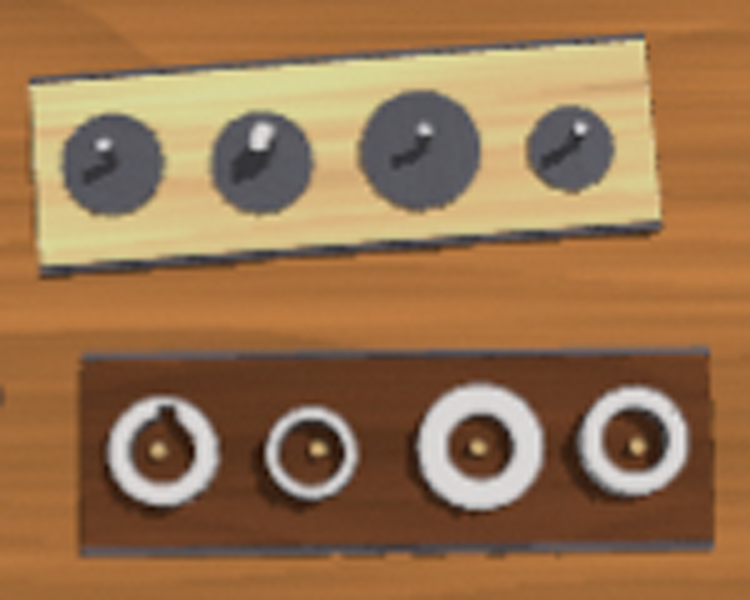

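View pics/c2.png

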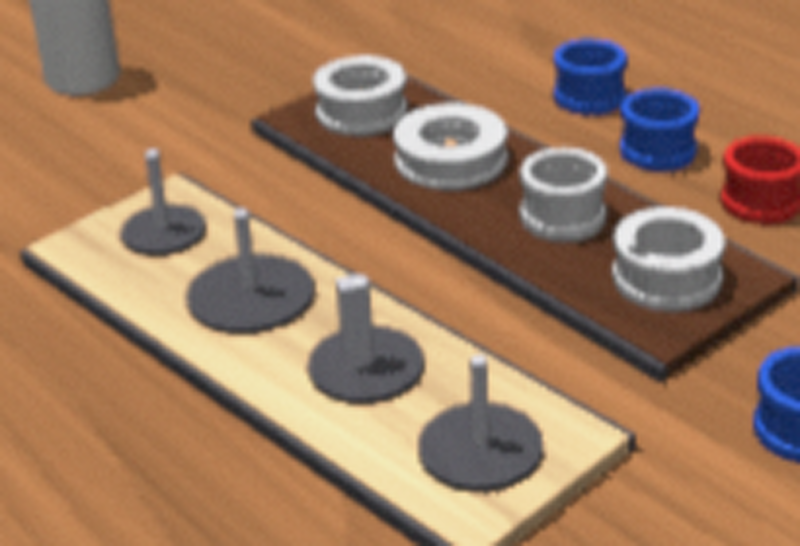

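Run:
```python
from h import *
def tri(a,b):
    o1,d1=ray("top",[a]);o2,d2=ray("scene",[b]);d1,d2=d1[0],d2[0]
    s=np.linalg.lstsq(np.c_[d1,-d2],o2-o1,rcond=None)[0]
    p,q=o1+s[0]*d1,o2+s[1]*d2; return (p+q)/2,np.linalg.norm(p-q)
for n,a,b in(("post_large",(288.5,164.5),(214.3,239.8)),("post_small",(318.7,164.2),(191.8,223.7)),("post_keyed",(256.9,167.1),(243.8,258)),("post_plain",(227,167.3),(273,279.3)),
 ("pul_large",(300.7,223.7),(265.3,198.6)),("pul_keyed",(237.2,224.8),(321.5,226.5))): print(n,*tri(a,b))
for n,uv,z in(("large",(300.7,223.7),34),("keyed",(237.2,224.8),40),("plain",(331.5,222.6),40),("small",(267,225),46)): print(n,onz("top",[uv],z))
for n,u in (("large",(251,292)),("small",(163,229)),("keyed",(366,363)),("plain",(480,446))):
  print(n,[onz("scene",[(150+u[0]/3.902,165+u[1]/3.902)],z)[0] for z in (17,25)])
# post tips in crop c1 (5x) and scene
for n,a,b in(("tip_large",(425,128),(241,213)),("tip_small",(580,128),(153,153)),("tip_plain",(104,144),(479,359))):
  print(n,*tri((205+a[0]/5,135+a[1]/5),(150+b[0]/3.902,165+b[1]/3.902)))
```

```text
post_large [644.3 -28.7  12.8] 0.5086638774436485
post_small [ 644.6 -116.1   12.2] 0.49150436160647176
post_keyed [637.6  62.4  12.5] 0.5282760783634007
post_plain [638.1 148.6  12.4] 0.4234717203159122
pul_large [471.  -59.6  30.7] 0.8870071653921002
pul_keyed [469.6 117.8  35.1] 0.8334503889929327
large [[471.1 -59.7  34. ]]
keyed [[469.5 117.1  40. ]]
plain [[ 472.6 -145.4   40. ]]
small [[467.5  34.3  46. ]]
large [array([647.2, -23.3,  17. ]), array([653.1, -13.7,  25. ])]
small [array([ 648. , -109.4,   17. ]), array([653.8, -98.4,  25. ])]
keyed [array([640.9,  67.2,  17. ]), array([646.8,  75.3,  25. ])]
plain [array([641.4, 152.6,  17. ]), array([647.3, 159.3,  25. ])]
tip_large [643.9 -30.9  63. ] 1.6507547624026797
tip_small [ 643.4 -117.3   62.8] 1.1682354771966446
tip_plain [636.8 147.1  63.3] 1.5113143606742765
```

```bash
cat > g.py <<'E'
import sys
from h import *
from scipy.spatial.transform import Rotation as R
# usage: g.py x y z [x y z ...]: tool-frame shift (cm) and turn to tool-down, yaw 90
s=state();r=R.from_euler("xyz",s["orientation"],degrees=True)
for p in np.array(sys.argv[1:],float).reshape(-1,3):
    print(np.round(r.inv().apply(p-s["tcp_pos"])/10,2),np.round((r.inv()*R.from_euler("xyz",[180,0,90],degrees=True)).as_rotvec(degrees=True),2))
print(round(s["t"],2),s["tcp_pos"],s["orientation"],"F",s["wrist_force"],"w",round(float(s["gripper_width"])*85,1),"qd",np.abs(s["qd"]).max())
E
python3 g.py 471 -60 190 471 -60 90
```

```text
[ 42.9 -42.1   4.5] [ -0.1  -0.1 -71.9]
[ 42.9 -42.1  14.6] [ -0.1  -0.1 -71.9]
0.2 [ 194.  -593.7  234.9] [-179.9   -0.    18.1] F [-0.5  0.6  0.8] w 84.7 qd 0.16909116351896547
```

Emit:
{"name": "play_rows", "arguments": {"targets": [[8.5,42.9,-42.1,4.5,-0.1,-0.1,-71.9],[8.5,42.9,-42.1,4.5,-0.1,-0.1,-71.9],[8.5,42.9,-42.1,4.5,-0.1,-0.1,-71.9],[8.5,42.9,-42.1,4.5,-0.1,-0.1,-71.9],[8.5,42.9,-42.1,4.5,-0.1,-0.1,-71.9],[8.5,42.9,-42.1,4.5,-0.1,-0.1,-71.9],[8.5,42.9,-42.1,4.5,-0.1,-0.1,-71.9],[8.5,42.9,-42.1,4.5,-0.1,-0.1,-71.9],[8.5,42.9,-42.1,4.5,-0.1,-0.1,-71.9],[8.5,42.9,-42.1,4.5,-0.1,-0.1,-71.9]], "squeeze": 40}}

```text
t: 1.2
tcp_pos: [424.2, -149.5, 198.2]
orientation: [179.9, 0.1, 90.0]
wrist_force: [1.3, -1.5, -0.1]
gripper_width: 0.994
```

```bash
python3 g.py 471 -60 80
```

```text
[ 9.   4.7 11.8] [0.1 0.1 0. ]
1.2 [ 424.2 -149.5  198.2] [179.9   0.1  90. ] F [ 1.3 -1.5 -0.1] w 84.5 qd 65.6628322041491
```

Emit:
{"name": "play_rows", "arguments": {"targets": [[8.5,9,4.7,4,0,0,0],[8.5,9,4.7,8,0,0,0],[8.5,9,4.7,11.8,0,0,0],[8.5,9,4.7,11.8,0,0,0],[8.5,9,4.7,11.8,0,0,0]]}}

```text
t: 1.7
tcp_pos: [468.5, -58.0, 76.3]
orientation: [-179.6, -0.0, 90.1]
wrist_force: [0.1, -0.3, 0.2]
gripper_width: 0.995
```

```bash
python3 - <<'E'
from h import *
t=capture("top");s=capture("scene")
a=cv2.resize(s[120:290,170:350],(600,567),interpolation=cv2.INTER_CUBIC)
cv2.imwrite("pics/c3.png",a)
E
python3 g.py 471 -60 37
```

```text
[-0.  -0.1  4.4] [0.1 0.1 0.1]
1.8 [471.4 -59.9  80.6] [179.9   0.1  90. ] F [ 0.5 -0.8  0.1] w 84.8 qd 1.7966967245119365
```

View pics/c3.png

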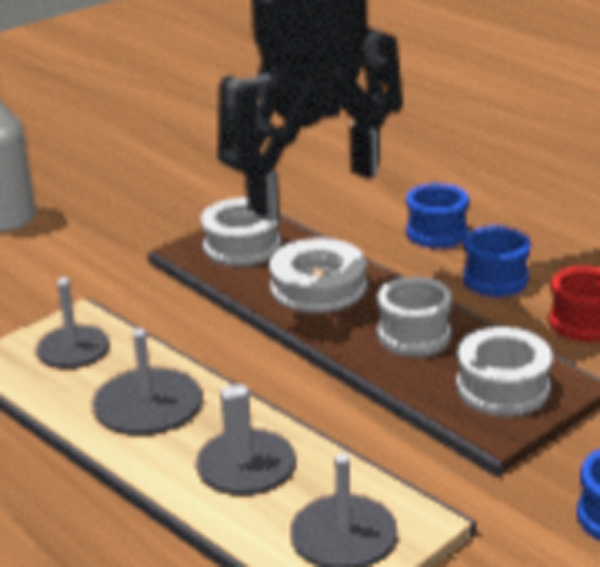

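Emit:
{"name": "play_rows", "arguments": {"targets": [[8.5,0,0,2,0,0,0],[8.5,0,0,3.5,0,0,0],[8.5,0,0,4.2,0,0,0],[8.5,0,0,4.4,0,0,0],[8.5,0,0,4.4,0,0,0]]}}

```text
t: 2.3
tcp_pos: [472.2, -60.5, 37.7]
orientation: [179.8, 0.1, 90.0]
wrist_force: [0.8, -0.6, 0.6]
gripper_width: 0.995
```

```bash
python3 g.py 471 -60 34
python3 - <<'E'
from h import *
s=capture("scene")
a=cv2.resize(s[120:260,190:340],(750,600*7*5//35*5//5),interpolation=cv2.INTER_CUBIC)
cv2.imwrite("pics/c4.png",a)
E
```

```text
[ 0.1 -0.1  0.4] [0.2 0.1 0. ]
2.3 [472.2 -60.5  37.7] [179.8   0.1  90. ] F [ 0.8 -0.6  0.6] w 84.5 qd 0.42842459133223165
```

View pics/c4.png

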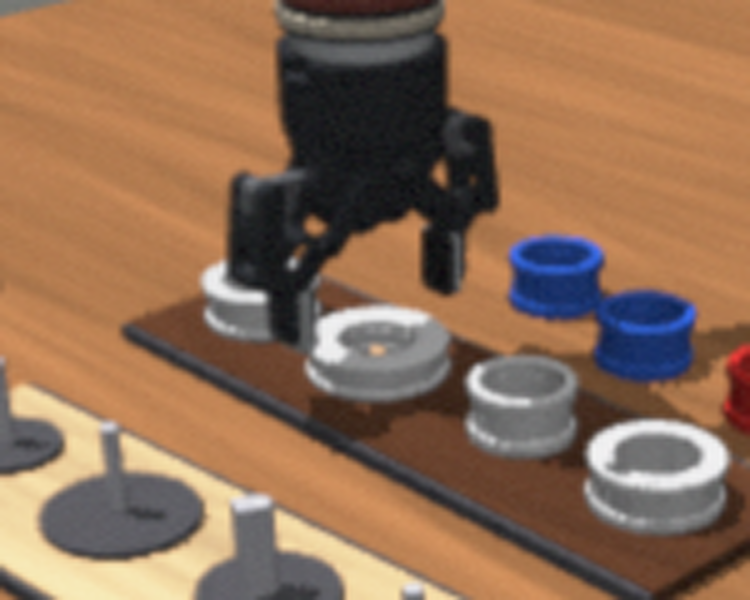

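Emit:
{"name": "play_rows", "arguments": {"targets": [[8.5,0,0,0.3,0,0,0],[8.5,0,0,0.5,0,0,0],[8.5,0,0,0.5,0,0,0],[5,0,0,0.5,0,0,0],[5,0,0,0.5,0,0,0],[5,0,0,0.5,0,0,0],[5,0,0,0.5,0,0,0],[5,0,0,0.5,0,0,0],[5,0,0,0.5,0,0,0]]}}

```text
t: 3.25
tcp_pos: [473.0, -61.0, 35.3]
orientation: [179.9, 0.2, 90.0]
wrist_force: [-5.9, -0.0, 14.2]
gripper_width: 0.584
```

```bash
python3 g.py 471 -60 140
python3 - <<'E'
from h import *
o,d=ray("scene",[(248,189)]); d=d[0]
for x in (508,514,520): print(o+d*((x-o[0])/d[0]))
E
```

```text
[  0.1  -0.2 -10.5] [0.1 0.2 0.1]
3.25 [473.  -61.   35.3] [179.9   0.2  90. ] F [-5.9 -0.  14.2] w 49.7 qd 0.09387416010186224
[508.  -76.7  64.5]
[514.  -69.   69.8]
[520.  -61.3  75.2]
```

Run:
```python
from h import *
s=capture("scene")
a=cv2.resize(s[120:260,190:340],(750,700)[:2],interpolation=cv2.INTER_CUBIC)[100:600]
cv2.imwrite("pics/c5.png",a)
```

```text
(no output)
```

View pics/c5.png

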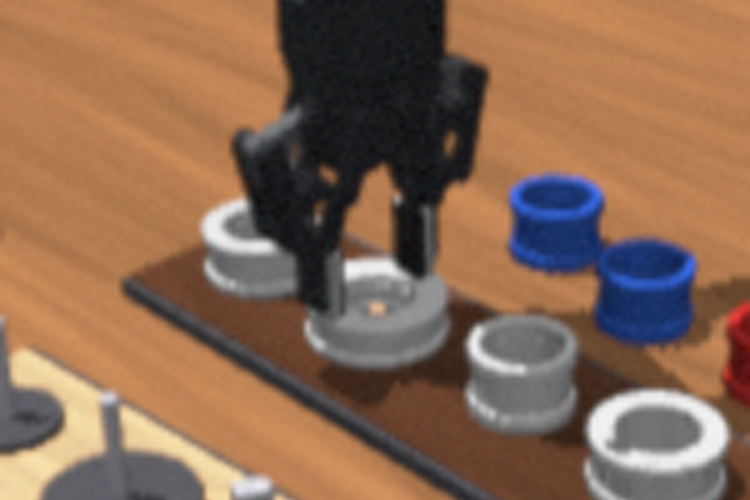

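Run:
```python
from h import *
for uv,xs in (((248,200.5),(508,514,520)),((254,202.4),(495,500,505)),((265+8,195),(450,445)),((275,195),(440,445))):
    o,d=ray("scene",[uv]); d=d[0]
    for x in xs: print(uv,o+d*((x-o[0])/d[0]))
print(state())
```

```text
(248, 200.5) [508.  -79.4  32.3]
(248, 200.5) [514.  -71.6  38. ]
(248, 200.5) [520.  -63.9  43.7]
(254, 202.4) [495.  -73.2  24.3]
(254, 202.4) [500.  -66.9  29. ]
(254, 202.4) [505.  -60.7  33.7]
(273, 195) [450.  -54.3  34.4]
(273, 195) [445.  -59.9  30.1]
(275, 195) [440.  -58.1  28.9]
(275, 195) [445.  -52.6  33.1]
{'t': 3.3, 'qpos': array([-16.2,  -4.9, 120.8,  -0.2,  63.9, -16.2]), 'qd': array([ 0.1, -0. ,  0.1,  0.2, -0. ,  0. ]), 'tau': array([  0.2, -22.3, -28. ,   0.4,  -2. ,  -0. ]), 'tcp_pos': array([473. , -61. ,  35.3]), 'orientation': array([179.9,   0.2,  90. ]), 'wrist_force': array([-6.1, -0.4, 14.9]), 'torque': array([ 0.1,  1.4, -0. ]), 'gripper_width': 0.5876106909961228}
```

Emit:
{"name": "play_rows", "arguments": {"targets": [[8.5,-0.1,-0.1,-1.5,0,0,0],[8.5,-0.1,-0.1,-1.5,0,0,0],[8.5,-0.1,-0.1,-1.5,0,0,0],[8.5,-0.1,-0.1,-1.5,0,0,0],[8.5,-0.1,-0.1,-1.5,0,0,0],[8.5,-0.1,-0.1,-1.5,0,0,0]]}}

```text
t: 3.9
tcp_pos: [471.5, -61.7, 49.6]
orientation: [179.9, 0.2, 90.0]
wrist_force: [0.2, -0.0, -0.2]
gripper_width: 1.0
```

```bash
python3 g.py 471 -60 20
python3 - <<'E'
from h import *
t=capture("scene"); hsv=cv2.cvtColor(t,cv2.COLOR_BGR2HSV)
t2=capture("top")
a=cv2.resize(t[120:260,190:340],(600,560),interpolation=cv2.INTER_CUBIC)
cv2.imwrite("pics/c6.png",a)
for uv in ((261,172.5),):
    o,d=ray("scene",[uv]); d=d[0]
    for x in (472,490,510): print(uv,o+d*((x-o[0])/d[0]))
E
```

```text
[ 0.2 -0.1  3. ] [0.1 0.2 0.1]
3.9 [471.5 -61.7  49.6] [179.9   0.2  90. ] F [ 0.2 -0.  -0.2] w 85.0 qd 0.1697906733211257
(261, 172.5) [472.  -70.1  97.2]
(261, 172.5) [490.  -48.7 110.9]
(261, 172.5) [510.  -25.1 126.1]
```

View pics/c6.png

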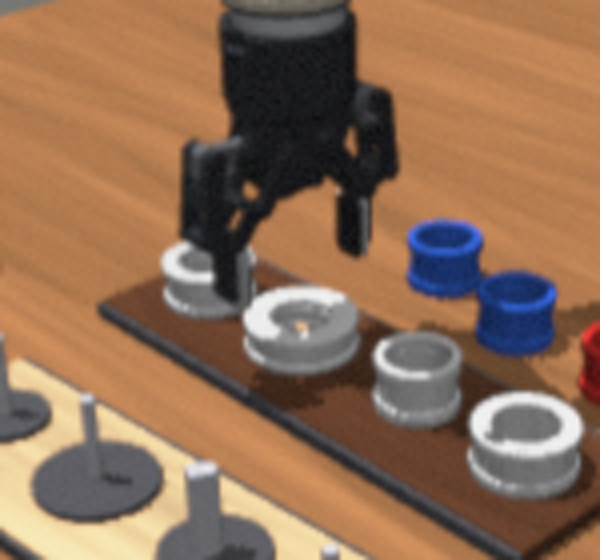

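Emit:
{"name": "play_rows", "arguments": {"targets": [[8.5,0.2,-0.1,1.2,0,0,0],[8.5,0.2,-0.1,2.2,0,0,0],[8.5,0.2,-0.1,2.7,0,0,0],[8.5,0.2,-0.1,2.8,0,0,0],[8.5,0.2,-0.1,2.8,0,0,0]]}}

```text
t: 4.5
tcp_pos: [470.5, -59.8, 21.4]
orientation: [179.9, 0.2, 90.0]
wrist_force: [-0.1, -0.2, -0.5]
gripper_width: 1.002
```

```bash
python3 g.py 471 -60 18
```

```text
[-0.   0.1  0.3] [0.1 0.2 0.1]
4.5 [470.5 -59.8  21.4] [179.9   0.2  90. ] F [-0.1 -0.2 -0.5] w 85.2 qd 0.6208446283936078
```

No contact. Go 2 mm lower and close.

Emit:
{"name": "play_rows", "arguments": {"targets": [[8.5,0,0.1,0.2,0,0,0],[8.5,0,0.1,0.2,0,0,0],[6,0,0.1,0.2,0,0,0],[6,0,0.1,0.2,0,0,0],[6,0,0.1,0.2,0,0,0],[6,0,0.1,0.2,0,0,0],[6,0,0.1,0.2,0,0,0]], "squeeze": 40}}

```text
t: 5.2
tcp_pos: [472.0, -60.0, 20.5]
orientation: [179.9, 0.2, 90.1]
wrist_force: [-1.6, -0.2, 5.1]
gripper_width: 0.794
```

```bash
python3 g.py 471 -60 120
```

```text
[-0.  -0.1 -9.9] [0.1 0.2 0.1]
5.2 [472.  -60.   20.5] [179.9   0.2  90.1] F [-1.6 -0.2  5.1] w 67.5 qd 0.08447660838688141
```

Emit:
{"name": "play_rows", "arguments": {"targets": [[6,0,0,-0.5,0,0,0],[6,0,0,-1.5,0,0,0],[6,0,0,-3.5,0,0,0],[6,0,0,-6,0,0,0],[6,0,0,-8.5,0,0,0],[6,0,0,-9.5,0,0,0],[6,0,0,-9.5,0,0,0]], "squeeze": 60}}

```text
t: 5.9
tcp_pos: [473.1, -60.0, 117.5]
orientation: [179.7, 0.2, 90.0]
wrist_force: [0.6, -0.7, -2.0]
gripper_width: 0.781
```

```bash
python3 g.py 644 -30 115
python3 - <<'E'
from h import *
t=capture("scene");t2=capture("top")
a=cv2.resize(t[100:260,190:340],(560,600),interpolation=cv2.INTER_CUBIC)
cv2.imwrite("pics/c7.png",a)
E
```

```text
[ 3.  17.1  0.3] [0.3 0.2 0.1]
5.9 [473.1 -60.  117.5] [179.7   0.2  90. ] F [ 0.6 -0.7 -2. ] w 66.4 qd 2.3479129920223145
```

View pics/c7.png

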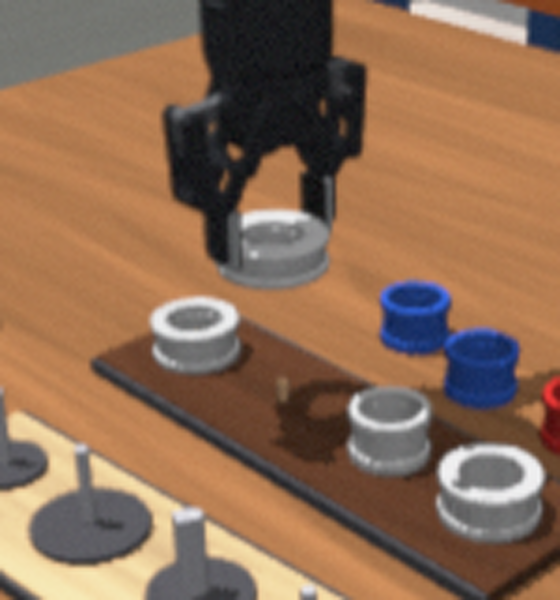

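Emit:
{"name": "play_rows", "arguments": {"targets": [[6,0.7,4,0,0,0,0],[6,1.5,8,0,0,0,0],[6,2.3,13,0.3,0,0,0],[6,2.8,16,1,0,0,0],[6,3,17.1,2.3,0,0,0],[6,3,17.1,2.7,0,0,0],[6,3,17.1,2.7,0,0,0],[6,3,17.1,2.7,0,0,0]]}}

```text
t: 6.8
tcp_pos: [640.9, -29.5, 86.6]
orientation: [-179.9, 0.1, 90.0]
wrist_force: [-1.1, -0.6, -1.2]
gripper_width: 0.776
```

```bash
python3 g.py 644 -30 26
python3 - <<'E'
from h import *
t=capture("scene");t2=capture("top")
a=cv2.resize(t[150:290,140:300],(640,560),interpolation=cv2.INTER_CUBIC)
cv2.imwrite("pics/c8.png",a)
E
```

```text
[-0.   0.3  6.1] [-0.1  0.1  0. ]
6.8 [640.9 -29.5  86.6] [-179.9    0.1   90. ] F [-1.1 -0.6 -1.2] w 66.0 qd 1.2088388244748403
```

View pics/c8.png

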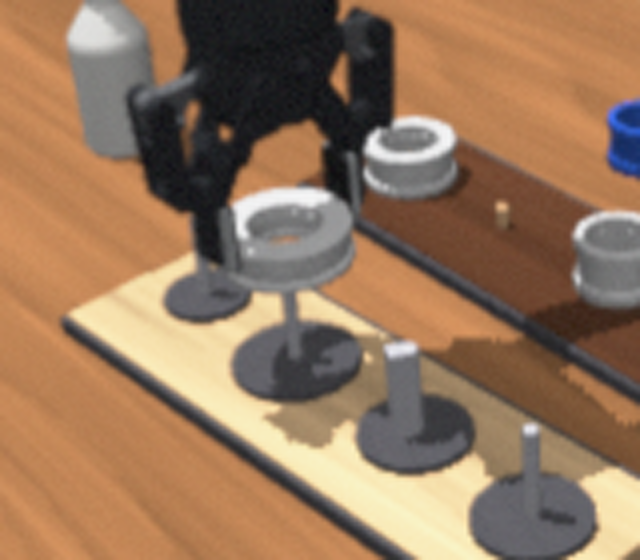

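Emit:
{"name": "play_rows", "arguments": {"targets": [[6,0,0.2,1.5,0,0,0],[6,0,0.3,3,0,0,0],[6,0,0.3,4.5,0,0,0],[6,0,0.3,5.5,0,0,0],[6,0,0.3,5.9,0,0,0],[6,0,0.3,6.0,0,0,0],[6,0,0.3,6.0,0,0,0]]}}

```text
t: 7.6
tcp_pos: [645.1, -29.9, 28.2]
orientation: [179.9, 0.2, 90.0]
wrist_force: [0.0, -0.1, -1.9]
gripper_width: 0.781
```

```bash
python3 g.py 644 -30 26
```

```text
[-0.  -0.1  0.2] [0.1 0.2 0. ]
7.6 [645.1 -29.9  28.2] [179.9   0.2  90. ] F [ 0.  -0.1 -1.9] w 66.4 qd 0.609937208414275
```

Emit:
{"name": "play_rows", "arguments": {"targets": [[6,0,0,0.2,0,0,0],[6,0,0,0.3,0,0,0],[6,0,0,0.3,0,0,0],[8.5,0,0,0.2,0,0,0],[8.5,0,0,0.2,0,0,0],[8.5,0,0,0.2,0,0,0],[8.5,0,0,0.2,0,0,0]]}}

```text
t: 8.3
tcp_pos: [645.2, -29.9, 26.4]
orientation: [179.9, 0.2, 90.0]
wrist_force: [0.3, 0.4, -0.2]
gripper_width: 0.999
```

Emit:
{"name": "play_rows", "arguments": {"targets": [[8.5,0,0,-0.5,0,0,0],[8.5,0,0,-2,0,0,0],[8.5,0,0,-5,0,0,0],[8.5,0,0,-8,0,0,0],[8.5,0,0,-9.5,0,0,0],[8.5,0,0,-9.5,0,0,0]]}}

```text
t: 8.9
tcp_pos: [647.4, -30.0, 125.8]
orientation: [179.5, 0.2, 90.0]
wrist_force: [0.8, -0.1, 0.5]
gripper_width: 0.996
```

```bash
python3 g.py 469.5 117 118
python3 - <<'E'
from h import *
t=capture("scene");t2=capture("top")
a=cv2.resize(t[150:290,140:300],(640,560),interpolation=cv2.INTER_CUBIC)
cv2.imwrite("pics/c9.png",a)
E
```

```text
[ 14.7 -17.8   0.6] [0.5 0.2 0. ]
8.9 [647.4 -30.  125.8] [179.5   0.2  90. ] F [ 0.8 -0.1  0.5] w 84.7 qd 2.9542085399852005
```

View pics/c9.png

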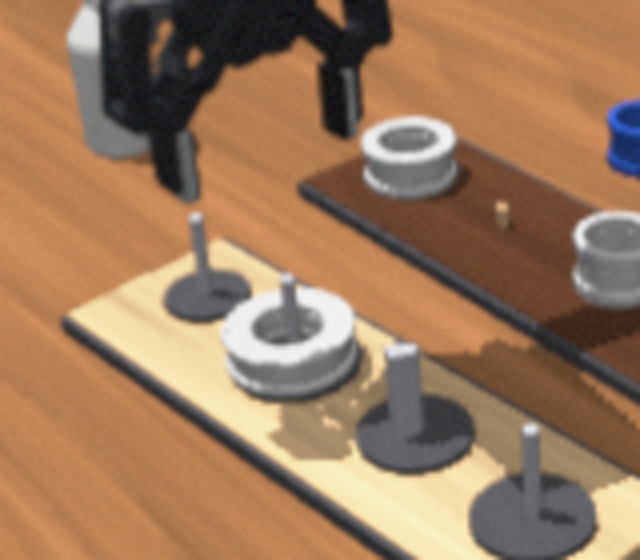

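Emit:
{"name": "play_rows", "arguments": {"targets": [[8.5,3.6,-4.4,0,0.3,0.1,0],[8.5,7.2,-8.8,0,0.3,0.1,0],[8.5,11,-13.4,0,0.3,0.1,0],[8.5,14.7,-17.8,0.6,0.3,0.1,0],[8.5,14.7,-17.8,2.5,0.3,0.1,0],[8.5,14.7,-17.8,4,0.3,0.1,0],[8.5,14.7,-17.8,4,0.3,0.1,0],[8.5,14.7,-17.8,4,0.3,0.1,0]]}}

```text
t: 9.8
tcp_pos: [466.0, 117.0, 79.3]
orientation: [-179.6, 0.1, 90.0]
wrist_force: [0.4, -0.4, 0.3]
gripper_width: 0.997
```

```bash
python3 g.py 469.5 117 24
```

```text
[0.  0.4 5.5] [-0.4  0.1  0. ]
9.8 [466.  117.   79.3] [-179.6    0.1   90. ] F [ 0.4 -0.4  0.3] w 84.7 qd 2.2117282701219265
```

Emit:
{"name": "play_rows", "arguments": {"targets": [[8.5,0,0.3,2,-0.2,0,0],[8.5,0,0.4,4,-0.2,0,0],[8.5,0,0.4,5.2,-0.2,0,0],[8.5,0,0.4,5.5,-0.2,0,0],[8.5,0,0.4,5.5,-0.2,0,0],[5,0,0.4,5.5,-0.2,0,0],[5,0,0.4,5.5,-0.2,0,0],[5,0,0.4,5.5,-0.2,0,0],[5,0,0.4,5.5,-0.2,0,0],[5,0,0.4,5.5,-0.2,0,0]], "squeeze": 60}}

```text
t: 10.8
tcp_pos: [471.0, 117.1, 26.2]
orientation: [-180.0, 0.1, 90.0]
wrist_force: [-1.6, -0.3, 4.4]
gripper_width: 0.666
```

```bash
python3 g.py 469.5 117 24
```

```text
[-0.  -0.1  0.2] [-0.   0.1  0. ]
10.8 [471.  117.1  26.2] [-180.     0.1   90. ] F [-1.6 -0.3  4.4] w 56.6 qd 0.09788094553592214
```

Emit:
{"name": "play_rows", "arguments": {"targets": [[5,0,0,-0.5,0,0,0],[5,0,0,-1.5,0,0,0],[5,0,0,-3.5,0,0,0],[5,0,0,-6,0,0,0],[5,0,0,-8.5,0,0,0],[5,0,0,-9.5,0,0,0],[5,0,0,-9.5,0,0,0]]}}

```text
t: 11.5
tcp_pos: [472.4, 117.3, 123.5]
orientation: [179.8, 0.1, 90.0]
wrist_force: [0.4, 0.3, -1.1]
gripper_width: 0.662
```

```bash
python3 g.py 637.5 62 92
```

```text
[-5.5 16.5  3.2] [0.2 0.1 0. ]
11.5 [472.4 117.3 123.5] [179.8   0.1  90. ] F [ 0.4  0.3 -1.1] w 56.3 qd 2.353489784314381
```

Emit:
{"name": "play_rows", "arguments": {"targets": [[5,-1.3,4,0,0,0,0],[5,-2.6,8,0,0,0,0],[5,-4,12,0,0,0,0],[5,-5,15,0.5,0,0,0],[5,-5.5,16.5,2,0,0,0],[5,-5.5,16.5,2.8,0,0,0],[5,-5.5,16.5,2.8,0,0,0],[5,-5.5,16.5,2.8,0,0,0]]}}

```text
t: 12.3
tcp_pos: [636.0, 62.9, 95.1]
orientation: [179.9, 0.0, 90.1]
wrist_force: [-0.3, 0.1, -0.8]
gripper_width: 0.664
```

```bash
python3 g.py 637.5 62 31
python3 - <<'E'
from h import *
t=capture("scene")
cv2.imwrite("pics/c10.png",cv2.resize(t[150:310,140:340],(750,600),interpolation=cv2.INTER_CUBIC))
E
```

```text
[-0.1  0.1  6.4] [0.1 0.  0.1]
12.3 [636.   62.9  95.1] [179.9   0.   90.1] F [-0.3  0.1 -0.8] w 56.4 qd 1.4318971453728686
```

View pics/c10.png

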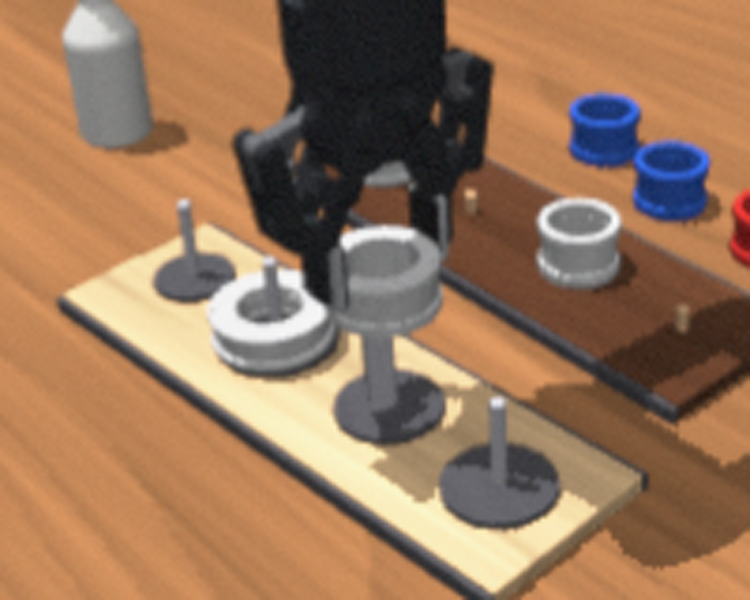

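Emit:
{"name": "play_rows", "arguments": {"targets": [[5,0,0.1,1.5,0,0,0],[5,0,0.1,3,0,0,0],[5,0,0.1,4.5,0,0,0],[5,0,0.1,5.7,0,0,0],[5,0,0.1,6.2,0,0,0],[5,0,0.1,6.4,0,0,0],[5,0,0.1,6.4,0,0,0],[5,0,0.1,6.4,0,0,0]]}}

```text
t: 13.15
tcp_pos: [638.3, 62.8, 32.4]
orientation: [179.7, 0.0, 90.1]
wrist_force: [-0.3, 0.7, -1.0]
gripper_width: 0.666
```

```bash
python3 g.py 637.5 62 31
```

```text
[-0.1 -0.1  0.1] [0.3 0.1 0.1]
13.15 [638.3  62.8  32.4] [179.7   0.   90.1] F [-0.3  0.7 -1. ] w 56.6 qd 0.2611465218912291
```

Emit:
{"name": "play_rows", "arguments": {"targets": [[5,0,0,0.2,0,0,0],[5,0,0,0.3,0,0,0],[5,0,0,0.3,0,0,0],[8.5,0,0,0.2,0,0,0],[8.5,0,0,0.2,0,0,0],[8.5,0,0,0.2,0,0,0],[8.5,0,0,0.2,0,0,0],[8.5,0,0,0.2,0,0,0]]}}

```text
t: 13.95
tcp_pos: [638.2, 62.8, 30.2]
orientation: [179.8, 0.0, 90.1]
wrist_force: [-0.5, -0.0, -0.0]
gripper_width: 0.996
```

Emit:
{"name": "play_rows", "arguments": {"targets": [[8.5,0,0,-0.5,0,0,0],[8.5,0,0,-2,0,0,0],[8.5,0,0,-5,0,0,0],[8.5,0,0,-8,0,0,0],[8.5,0,0,-9.5,0,0,0],[8.5,0,0,-9.5,0,0,0]]}}

```text
t: 14.55
tcp_pos: [640.2, 62.9, 129.6]
orientation: [179.3, 0.1, 90.1]
wrist_force: [0.2, 0.3, 0.2]
gripper_width: 0.998
```

```bash
python3 g.py 472.6 -145.4 80
```

```text
[-20.8 -16.8   4.8] [0.7 0.1 0.1]
14.55 [640.2  62.9 129.6] [179.3   0.1  90.1] F [0.2 0.3 0.2] w 84.8 qd 3.031899739936761
```

Emit:
{"name": "play_rows", "arguments": {"targets": [[8.5,-3.5,-2.8,0,0.3,0,0],[8.5,-7,-5.6,0,0.3,0,0],[8.5,-10.5,-8.4,0,0.3,0,0],[8.5,-14,-11.2,0,0.3,0,0],[8.5,-17.5,-14,0,0.3,0,0],[8.5,-20.8,-16.8,1,0.3,0,0],[8.5,-20.8,-16.8,3,0.3,0,0],[8.5,-20.8,-16.8,4.5,0.3,0,0],[8.5,-20.8,-16.8,4.5,0.3,0,0],[8.5,-20.8,-16.8,4.5,0.3,0,0]]}}

```text
t: 15.55
tcp_pos: [472.8, -144.6, 82.1]
orientation: [179.7, 0.0, 90.1]
wrist_force: [0.2, 0.5, -0.1]
gripper_width: 0.997
```

```bash
python3 g.py 472 -145.4 24
python3 - <<'E'
from h import *
t=capture("scene")
cv2.imwrite("pics/c11.png",cv2.resize(t[120:310,140:340],(600,570),interpolation=cv2.INTER_CUBIC))
E
```

```text
[-0.1 -0.1  5.8] [0.3 0.  0.1]
15.55 [ 472.8 -144.6   82.1] [179.7   0.   90.1] F [ 0.2  0.5 -0.1] w 84.8 qd 1.446309232843555
```

View pics/c11.png

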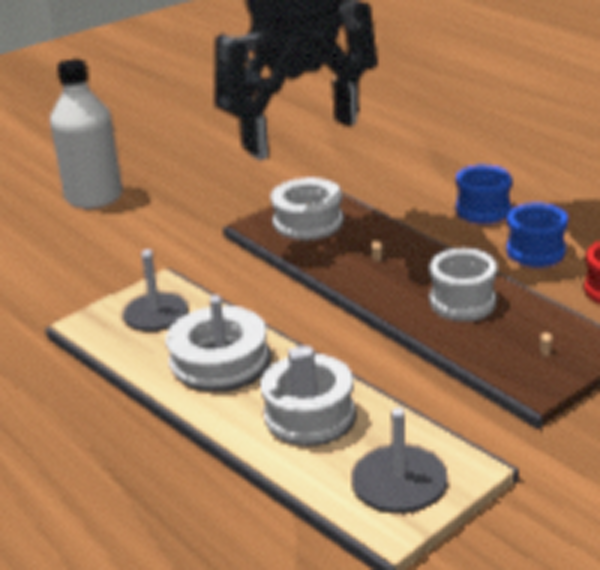

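Emit:
{"name": "play_rows", "arguments": {"targets": [[8.5,-0.1,0,2,0.2,0,0],[8.5,-0.1,0,4,0.2,0,0],[8.5,-0.1,0,5.3,0.2,0,0],[8.5,-0.1,0,5.7,0.2,0,0],[8.5,-0.1,0,5.7,0.2,0,0],[5,-0.1,0,5.7,0.2,0,0],[5,-0.1,0,5.7,0.2,0,0],[5,-0.1,0,5.7,0.2,0,0],[5,-0.1,0,5.7,0.2,0,0],[5,-0.1,0,5.7,0.2,0,0]], "squeeze": 60}}

```text
t: 16.6
tcp_pos: [475.0, -146.4, 28.0]
orientation: [179.7, 0.1, 90.2]
wrist_force: [-1.8, 0.5, 6.8]
gripper_width: 0.665
```

```bash
python3 g.py 472 -145.4 24
```

```text
[ 0.1 -0.3  0.4] [0.3 0.1 0.1]
16.6 [ 475.  -146.4   28. ] [179.7   0.1  90.2] F [-1.8  0.5  6.8] w 56.6 qd 0.07502743275138167
```

Emit:
{"name": "play_rows", "arguments": {"targets": [[5,0,0,-0.5,0,0,0],[5,0,0,-1.5,0,0,0],[5,0,0,-3.5,0,0,0],[5,0,0,-6,0,0,0],[5,0,0,-8.5,0,0,0],[5,0,0,-9.5,0,0,0],[5,0,0,-9.5,0,0,0]]}}

```text
t: 17.3
tcp_pos: [475.8, -146.8, 125.3]
orientation: [179.5, 0.2, 90.1]
wrist_force: [0.2, -0.3, -0.8]
gripper_width: 0.665
```

```bash
python3 g.py 638 148 95
```

```text
[29.4 16.3  3.1] [0.5 0.2 0.1]
17.3 [ 475.8 -146.8  125.3] [179.5   0.2  90.1] F [ 0.2 -0.3 -0.8] w 56.6 qd 2.3899308399205412
```

Emit:
{"name": "play_rows", "arguments": {"targets": [[5,3.6,2,0,0.2,0,0],[5,7.2,4,0,0.2,0,0],[5,10.8,6,0,0.2,0,0],[5,14.4,8,0,0.2,0,0],[5,18,10,0,0.2,0,0],[5,21.6,12,0,0.2,0,0],[5,25.5,14.2,0,0.2,0,0],[5,29.4,16.3,0,0.2,0,0],[5,29.4,16.3,1.5,0.2,0,0],[5,29.4,16.3,2.5,0.2,0,0]]}}

```text
t: 18.3
tcp_pos: [636.9, 148.0, 97.5]
orientation: [179.9, 0.3, 90.2]
wrist_force: [-0.6, 0.0, -3.1]
gripper_width: 0.665
```

```bash
python3 g.py 638 148 33
python3 - <<'E'
from h import *
t=capture("scene")
cv2.imwrite("pics/c12.png",cv2.resize(t[150:310,160:340],(640,568),interpolation=cv2.INTER_CUBIC))
E
```

```text
[0.  0.1 6.5] [0.1 0.3 0.2]
18.3 [636.9 148.   97.5] [179.9   0.3  90.2] F [-0.6  0.  -3.1] w 56.5 qd 8.710142962425804
```

View pics/c12.png

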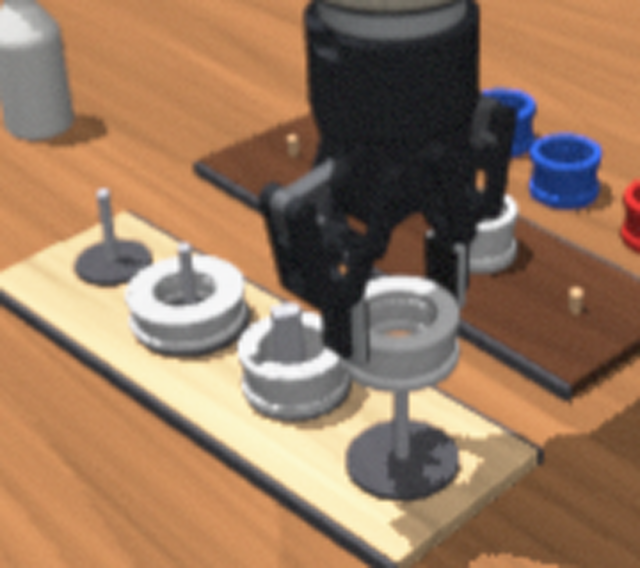

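Emit:
{"name": "play_rows", "arguments": {"targets": [[5,0,0.1,1.5,0,0,0],[5,0,0.1,3,0,0,0],[5,0,0.1,4.5,0,0,0],[5,0,0.1,5.7,0,0,0],[5,0,0.1,6.2,0,0,0],[5,0,0.1,6.4,0,0,0],[5,0,0.1,6.4,0,0,0],[5,0,0.1,6.4,0,0,0]]}}

```text
t: 19.15
tcp_pos: [636.8, 146.4, 33.1]
orientation: [-179.9, 0.3, 90.2]
wrist_force: [-4.4, -1.2, 6.1]
gripper_width: 0.664
```

```bash
python3 g.py 638 148 33
```

```text
[0.2 0.1 0. ] [-0.1  0.3  0.2]
19.15 [636.8 146.4  33.1] [-179.9    0.3   90.2] F [-4.4 -1.2  6.1] w 56.5 qd 0.06535357115600732
```

On the foot (6 N contact). Release and raise.

Emit:
{"name": "play_rows", "arguments": {"targets": [[5,0,0,0,0,0,0],[8.5,0,0,0,0,0,0],[8.5,0,0,0,0,0,0],[8.5,0,0,0,0,0,0],[8.5,0,0,0,0,0,0],[8.5,0,0,0,0,0,0]]}}

```text
t: 19.75
tcp_pos: [636.8, 146.4, 33.0]
orientation: [-179.9, 0.3, 90.2]
wrist_force: [0.2, -0.5, 0.4]
gripper_width: 0.995
```

Emit:
{"name": "play_rows", "arguments": {"targets": [[8.5,0,0,-0.5,0,0,0],[8.5,0,0,-2,0,0,0],[8.5,0,0,-5,0,0,0],[8.5,0,0,-8,0,0,0],[8.5,0,0,-9.5,0,0,0],[8.5,0,0,-9.5,0,0,0]]}}

```text
t: 20.35
tcp_pos: [639.2, 147.2, 132.5]
orientation: [179.7, 0.3, 90.2]
wrist_force: [-0.8, -0.3, 0.7]
gripper_width: 0.99
```

```bash
python3 g.py 468 34.3 85
```

```text
[-11.2 -17.2   4.7] [0.3 0.3 0.2]
20.35 [639.2 147.2 132.5] [179.7   0.3  90.2] F [-0.8 -0.3  0.7] w 84.1 qd 3.059150569450228
```

Emit:
{"name": "play_rows", "arguments": {"targets": [[8.5,-2.8,-4.3,0,0,0,0],[8.5,-5.6,-8.6,0,0,0,0],[8.5,-8.4,-13,0,0,0,0],[8.5,-11.2,-17.2,0,0,0,0],[8.5,-11.2,-17.2,2,0,0,0],[8.5,-11.2,-17.2,4.3,0,0,0],[8.5,-11.2,-17.2,4.3,0,0,0],[8.5,-11.2,-17.2,4.3,0,0,0]]}}

```text
t: 21.15
tcp_pos: [466.9, 34.6, 88.0]
orientation: [179.8, 0.3, 90.2]
wrist_force: [0.8, 0.1, -0.7]
gripper_width: 0.996
```

```bash
python3 g.py 469 34.3 29
```

```text
[-0.   0.2  5.9] [0.2 0.2 0.2]
21.15 [466.9  34.6  88. ] [179.8   0.3  90.2] F [ 0.8  0.1 -0.7] w 84.7 qd 2.3227662443343577
```

Emit:
{"name": "play_rows", "arguments": {"targets": [[8.5,0,0.2,2,0.2,0.2,0],[8.5,0,0.2,4,0.2,0.2,0],[8.5,0,0.2,5.3,0.2,0.2,0],[8.5,0,0.2,5.8,0.2,0.2,0],[8.5,0,0.2,5.8,0.2,0.2,0],[4,0,0.2,5.8,0.2,0.2,0],[4,0,0.2,5.8,0.2,0.2,0],[4,0,0.2,5.8,0.2,0.2,0],[4,0,0.2,5.8,0.2,0.2,0],[4,0,0.2,5.8,0.2,0.2,0]], "squeeze": 60}}

```text
t: 22.15
tcp_pos: [470.3, 34.3, 31.5]
orientation: [179.9, 0.1, 90.2]
wrist_force: [-0.4, -0.1, 6.6]
gripper_width: 0.555
```

```bash
python3 g.py 469 34.3 29
```

```text
[ 0.  -0.1  0.2] [0.1 0.1 0.2]
22.15 [470.3  34.3  31.5] [179.9   0.1  90.2] F [-0.4 -0.1  6.6] w 47.2 qd 0.12089836285369122
```

Emit:
{"name": "play_rows", "arguments": {"targets": [[4,0,0,-0.5,0,0,0],[4,0,0,-1.5,0,0,0],[4,0,0,-3.5,0,0,0],[4,0,0,-6,0,0,0],[4,0,0,-8.5,0,0,0],[4,0,0,-9.5,0,0,0],[4,0,0,-9.5,0,0,0]]}}

```text
t: 22.85
tcp_pos: [471.3, 34.3, 128.4]
orientation: [179.6, 0.1, 90.2]
wrist_force: [-0.7, -0.3, -2.2]
gripper_width: 0.549
```

```bash
python3 g.py 645 -117 100
```

```text
[-15.2  17.3   3. ] [0.3 0.1 0.2]
22.85 [471.3  34.3 128.4] [179.6   0.1  90.2] F [-0.7 -0.3 -2.2] w 46.6 qd 2.3771126238881637
```

Emit:
{"name": "play_rows", "arguments": {"targets": [[4,-3,3.4,0,0,0,0],[4,-6,6.8,0,0,0,0],[4,-9,10.2,0,0,0,0],[4,-12,13.7,0,0,0,0],[4,-15.2,17.3,0,0,0,0],[4,-15.2,17.3,1.5,0,0,0],[4,-15.2,17.3,2.5,0,0,0],[4,-15.2,17.3,2.5,0,0,0]]}}

```text
t: 23.65
tcp_pos: [641.6, -115.8, 100.0]
orientation: [-179.9, -0.1, 90.2]
wrist_force: [-1.3, 0.9, -1.4]
gripper_width: 0.551
```

```bash
python3 g.py 645 -117 36.5
python3 - <<'E'
from h import *
t=capture("scene")
cv2.imwrite("pics/c13.png",cv2.resize(t[130:310,140:340],(660,594),interpolation=cv2.INTER_CUBIC))
E
```

```text
[-0.1  0.3  6.3] [-0.1 -0.1  0.2]
23.65 [ 641.6 -115.8  100. ] [-179.9   -0.1   90.2] F [-1.3  0.9 -1.4] w 46.8 qd 2.100245120185619
```

View pics/c13.png

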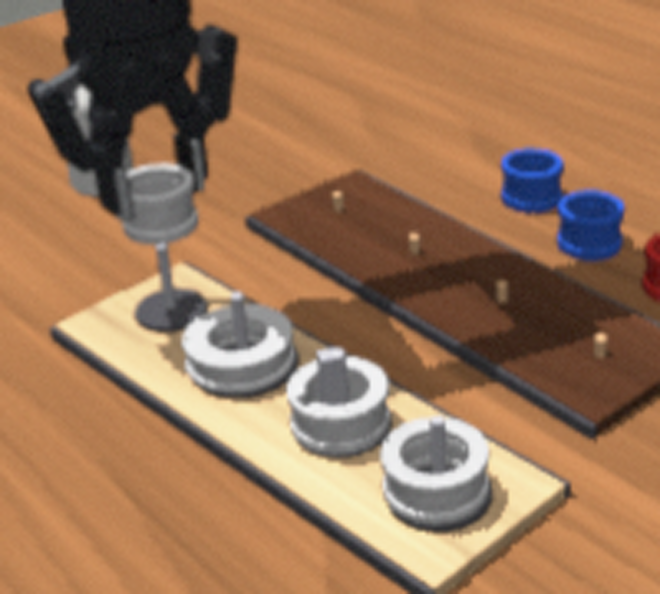

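Emit:
{"name": "play_rows", "arguments": {"targets": [[4,-0.1,0.3,1.5,0,0,0],[4,-0.1,0.3,3,0,0,0],[4,-0.1,0.3,4.5,0,0,0],[4,-0.1,0.3,5.6,0,0,0],[4,-0.1,0.3,6.1,0,0,0],[4,-0.1,0.3,6.2,0,0,0],[4,-0.1,0.3,6.2,0,0,0],[4,-0.1,0.3,6.2,0,0,0]]}}

```text
t: 24.5
tcp_pos: [646.2, -117.0, 40.7]
orientation: [179.9, 0.0, 90.2]
wrist_force: [0.1, 0.4, -1.0]
gripper_width: 0.552
```

```bash
python3 g.py 645 -117 36.5
```

```text
[ 0.  -0.1  0.4] [0.1 0.  0.2]
24.5 [ 646.2 -117.    40.7] [179.9   0.   90.2] F [ 0.1  0.4 -1. ] w 46.9 qd 0.15144989013290175
```

Emit:
{"name": "play_rows", "arguments": {"targets": [[4,0,-0.1,0.3,0,0,0],[4,0,-0.1,0.5,0,0,0],[4,0,-0.1,0.5,0,0,0],[4,0,-0.1,0.5,0,0,0]]}}

```text
t: 24.9
tcp_pos: [645.7, -117.2, 36.6]
orientation: [179.8, 0.0, 90.2]
wrist_force: [-1.2, 0.0, 3.5]
gripper_width: 0.554
```

Emit:
{"name": "play_rows", "arguments": {"targets": [[8.5,0,0,0,0,0,0],[8.5,0,0,0,0,0,0],[8.5,0,0,0,0,0,0],[8.5,0,0,0,0,0,0],[8.5,0,0,0,0,0,0]]}}

```text
t: 25.4
tcp_pos: [645.6, -117.2, 36.4]
orientation: [179.8, 0.0, 90.2]
wrist_force: [-0.4, -0.5, -0.3]
gripper_width: 0.994
```

Emit:
{"name": "play_rows", "arguments": {"targets": [[8.5,0,0,-0.5,0,0,0],[8.5,0,0,-2,0,0,0],[8.5,0,0,-5,0,0,0],[8.5,0,0,-9,0,0,0],[8.5,0,0,-13,0,0,0],[8.5,0,0,-14,0,0,0],[8.5,0,0,-14,0,0,0],[8.5,0,0,-14,0,0,0]]}}

```text
t: 26.2
tcp_pos: [644.6, -116.9, 175.6]
orientation: [179.9, 0.0, 90.2]
wrist_force: [-0.1, -0.3, 0.5]
gripper_width: 0.998
```

```bash
python3 g.py 645 -117 36.5
python3 - <<'E'
from h import *
t=capture("scene")
cv2.imwrite("pics/c14.png",cv2.resize(t[130:310,140:340],(660,594),interpolation=cv2.INTER_CUBIC))
E
```

```text
[-0.   0.  13.9] [0.1 0.  0.2]
26.2 [ 644.6 -116.9  175.6] [179.9   0.   90.2] F [-0.1 -0.3  0.5] w 84.8 qd 1.6892396199111528
```

View pics/c14.png

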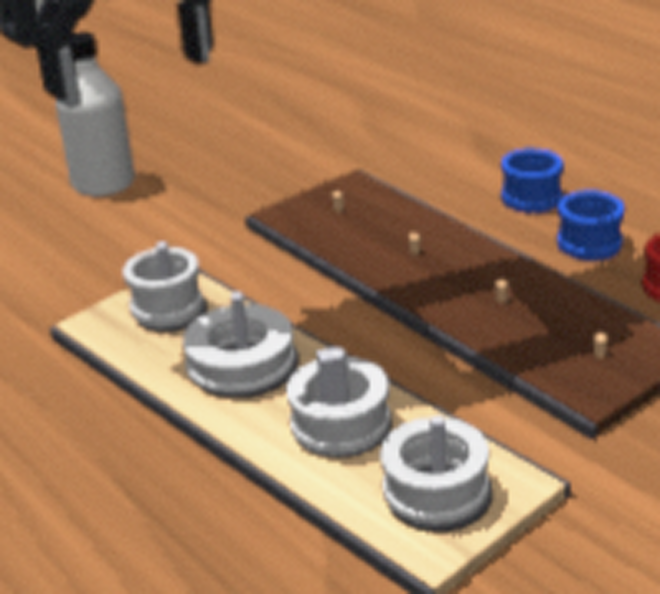

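All four pulleys lie flat round their posts, at crop pixels (163,285), (240,350), (338,405) and (437,470). The gripper is clear above the rack, so I'm handing in.

```bash
python3 -c "
from bench import *
print(close_job())"
```

```text
the job is handed in; nothing more can be done
None
```

All four pulleys are on their matching posts, and I handed the job in at about 26 s of the 104 s. I placed them in the order asked: large, keyed, plain, small.

- **Last checks:** The final picture shows every pulley flat on its foot with its post through the bore. The gripper is open and clear above the rack, and the wrist force is under 1 N. I judged flatness and centring by eye and did not measure the final poses. The storage rack is empty and the oil bottle and the two blue look-alikes in view look unmoved; the jar was outside that crop, and the arm never went near it.
- **Failed grasp:** My first attempt on the large pulley closed on top of it, pressing with about 15 N. The fingertips stood about 15 mm higher than the reported tool position and the stated tool geometry imply. I gripped lower by that much from then on, and the other three grasps worked first time.
- **Smaller disagreement:** The reported finger opening read about 3 mm less than the pulley diameters.

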